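Refit the knife bolt of the bowl cutter

TASK

Refit the locking bolt of the bowl cutter's knife after washing: take the orange-headed bolt from the drying stand, lower it down the deep bore of the knife hub, feel for the start of the hidden thread at the bottom and screw the bolt in clockwise until its collar sits flush on the hub, then let go. Keep it gentle, never push or wrench the bolt hard against the machine, and leave the other things where they are.

Things in the scene. Friction and masses are not known exactly. Their poses are not given: they have to be found in the camera images.
- bolt: locking bolt, hanging upright, orange head on a steel stem, 139 mm long, about 0.2 kg. Origin: centre of the underside of its round collar (60 mm across, 7 mm thick); z up along its axis. Below: shoulder 33 mm across to z = -20 mm, tapering by -52 mm to a stem 17 mm across that ends at -95 mm.
- bolt_grip (a point): middle of the bolt's flat wing grip, 27 mm above the bolt's origin, same axes: 18 mm thick along y (pinch it across this), 50 mm long along x, from 7 to 44 mm above the origin.
- bolt_ridges (a point): on the bolt's axis 88 mm below its origin, at the height of its thread: two equal short ridges round the stem, opposite each other, each about 60 deg long, 6 mm thick with a blunt leading end, 32 mm across the crests. Coarse two-start right-hand thread, lead 24 mm a turn: turned clockwise (from above) it goes down 3.8 mm per rad.
- well_mouth (a point): centre of the flat top of the knife hub, 160 mm above the work surface, z up. The hub is a dark upright tube, 57 mm across at the top, in the middle of the bowl. Its smooth bore is vertical and about 98 mm deep: a conical mouth 49 mm across and 12 mm deep, then 38 mm across. The collar of the seated bolt lies on this face.
- thread_top (a point): on the bore's axis 73 mm below the mouth, where the two equal female ridges in the drive shaft begin (opposite each other, 4 mm thick, 23 mm across inside; between them the bolt's ridges have 1.5 mm free play up and down). The brake holds the shaft still, at an unseen angle that differs every time (this point's axes do not show it).
- cutter: the bowl cutter, fixed: white base 245 x 250 x 53 mm, steel bowl 239 mm across with its rim 152 mm up, white motor pod at its left (136 mm high, 240 mm from the axis). Origin on the work surface under the bore. Standing on the thread, not yet caught, the bolt has its collar 6 to 20 mm above the hub, by its angle: clockwise it slides down the ridges and catches at 6 mm; anticlockwise it rises, then drops 12 mm. Flush, it turns some 20 deg more, then binds.
- stand: drying stand of bent sheet steel, fixed, 100 x 190 x 108 mm; origin on the work surface at its middle, y along its length. Two holes 41 mm across in its top plate at y = -46 and +46 mm; the bolt hangs in one by its collar, the white pusher in the other.
- pusher: white plastic pusher hanging in the other hole of the stand, its round knob 52 mm across and 29 mm high above the plate; origin at the underside of the knob. Stays there.
- steel_cup_0: small steel cup, 64 mm across, 36 mm high, origin under its middle; a bystander.
- steel_cup_1: small steel cup like the other; a bystander.
There are look-alikes about, which are no part of the job. What is shaped like the bolt but blue is not meant.

How it is judged:
By the outcome, as a careful person would: the job done as asked, in the order asked, and still so for the second after the job is handed in, with the robot touching nothing.
It also fails if it takes over 67 s, if anything falls off the work surface, if the arm or the gripper's body presses on something with over 40 N, if the wrist force passes 120 N, or if a joint passes its speed limit or range.

ROBOT

A 6-joint arm with a two-finger parallel gripper is mounted at the origin on the work surface; the furniture and walls round the work are solid. World frame = base frame: x ahead of the robot, y to its left, z up, the work surface at z = 0. Lengths are in mm, angles in rad, forces in N, time in s.
With the tool pointing down it reaches from about 275 to 750 mm from the base axis. Payload 10.2 kg.
Tool frame: the origin (TCP) lies on the centre line of the jaws, within the pads' length; the fingertips stand 17 mm ahead of it and the grasp point (between the pads) lies 2 mm behind it (ctrl.tip_extent is the distance from the TCP to the fingertips, in mm); z points along the fingers, y is the line along which they close (so a half turn about z gives the same grasp; the last joint's range is limited). The gripper opens to 85 mm and grips with 20 to 120 N. Pads are 22 mm wide; open, the fingers measure 114 mm over their backs; the gripper's body (76 mm by 85 mm) begins 54 mm behind the grasp point. The pads swing forward as they close: fully open they stand 13 mm farther back than shut.
Start: joints at [-1.465, 0.313, 1.498, -0, 1.331, -0.223], TCP at [169.514, -496.887, 248.294] pointing down, gripper open.
Joint ranges: [-2.94, 2.94], [-0.97, 2.17], [0.19, 2.56], [-1.23, 4.37], [0.02, 3.11], [-2.88, 2.88]. Speed limits (rad/s): [2.39, 2.39, 3.01, 3.14, 3.14, 3.14].

INTERFACE

Orientations are given as a unit quaternion [w, x, y, z].
In Python, from rig import sensors, capture, ctrl, cut_out, place_of gives the robot as it stands.
- The arm moves only by the shell command python3 -m jog 'ROWS' [FORCE]. ROWS is JSON, a list of rows, each a list of 3 entries, a list of its own where there are three numbers: the shift along the world's x, y, z in mm, then the turn, a rotation vector about the world's x, y, z in degrees, then the closure, from 0 (fully open) to 1 (shut). A call has exactly 8 rows; each row is the pose to reach, as a shift and turn from the pose commanded when the call began; what a row does not reach only later rows make up. A row lasts 1/12 s, in which the tool goes at most 41.7 mm and 7.16 degrees, less where a joint would pass 70% of its speed; a pose out of reach is approached as far as the arm can. A call with a gripper value outside its range is refused whole. The fingers move at their own pace and stop on an object; FORCE is the grip in N (left out, the last holds). Time passes only in rows, so rows that repeat a pose let the fingers close, or fill a call up. It gives the time, the measured TCP pose, the force and the opening at its end, in the units of the state.
- sensors.sense(): the state, without advancing time (a new reading comes with each control period).
- capture(name): name is "scene" or "top" or "wrist"; returns a dict with "color" (400x640x3 uint8, blue, green, red), "z_map" (400x640 float32, mm along the optical axis (not along the pixel's ray), 0 where there is no reading), "camera_matrix" (3x3 intrinsics, pixels), "k1" (the pictures are not rectified: a ray, as slopes to the right and down, at radius r is drawn at 1 + k1 r^2 times it, then the intrinsics apply), "R" (3x3) and "t" (3): a world point X has camera coordinates R X + t. Camera axes: x right, y down, z forward; pixel columns grow to the right and rows downward; lengths in mm; the calibration is good to about 2 mm. A picture is of the moment at which its call begins.
- ctrl.finish_job(): hands the job in, once; it reports no verdict.
Trained networks look in a picture, given as the dict that the camera call returned (one of the last four; its "shot" number tells which), for a name from the list of things; names that differ only in an ending like _2 or _b are one class to them, and where a whole thing is asked for, a point or a joint stands for the part that bears it (a point fixed in the world has none). Each returns a list of dicts, best first, with "p" (0 to 1); they miss things now and then, are a little off and sometimes report something else, mostly with a low value. They report only what shows in the picture. A call takes as long as a camera call. They do not tell look-alikes from the thing itself.
- cut_out(picture, query): "region" (400x640 bool, what is visible of it) and "box" ([left, top, right, bottom] in pixels, round what is visible of it).
- place_of(picture, query): "centre" ([row, column] in pixels: a listed point, or the origin of a listed thing).
The state is a dict: "time_s": time; "joints": joint angles; "dq": joint speeds; "tau": joint torques, N m; "eef_pos": TCP position; "ee_rot": TCP orientation; "force": force on the tool from outside, world axes, zero at the start; "wrist_torque": the same for the moment, N m; "grip_width": opening from 0.0 (shut) to 1.0 (fully open).
Only numpy, scipy, OpenCV 4.12 (cv2) and the standard library are available. Lean on these libraries where they do the work, as an engineer would, in place of code of your own. Each camera call takes 0.05 s, during which the arm holds its last target. There are 200 camera calls.

## Working session

There is one attempt and no reset: what is moved stays moved. The work goes in short steps, Python scripts to look and compute and a shell command to move; the robot and the scene stay as the last step left them, time stands still between calls to the robot, and variables do not carry over. Pictures are saved under pics/ and viewed, on a budget of 10 in all, crops included, one or two more only if the job needs it, and the job is handed in when it is done.

```bash
mkdir -p pics; ls
cat > h.py <<'E'
import numpy as np, cv2
from rig import sensors, capture, ctrl, cut_out, place_of
def ray(p,u,v):
    K=p["camera_matrix"]; x=(u-K[0,2])/K[0,0]; y=(v-K[1,2])/K[1,1]
    a,b=x,y
    for _ in range(20):
        s=1+p["k1"]*(a*a+b*b); a,b=x/s,y/s
    return np.array([a,b,np.ones_like(a)]) 
def world(p,u,v,z):
    d=ray(p,u,v)*z
    return p["R"].T@(d-np.array(p["t"]).reshape(3,*([1]*(d.ndim-1))))
def at_height(p,u,v,h):
    R=p["R"];o=-R.T@p["t"];d=R.T@ray(p,float(u),float(v)); return o+d*(h-o[2])/d[2]
def cloud(p,region):
    v,u=np.nonzero(region&(p["z_map"]>0)); return world(p,u.astype(float),v.astype(float),p["z_map"][v,u]).T
E
python3 - <<'E'
from h import *
ims=[]
for n in ["scene","top"]:
    p=capture(n); ims.append(p["color"])
    for q in ["bolt","bolt_grip","well_mouth","stand","pusher","cutter","steel_cup_0"]:
        for r in place_of(p,q)[:3]:
            v,u=r["centre"]; z=p["z_map"][int(v)%400,int(u)%640]
            print(n,q,round(r["p"],2),np.round([v,u]),np.round(world(p,u,v,z)))
    cv2.imwrite(f"pics/{n}0.png",p["color"])
print(sensors.sense())
E
```

```text
pics
scene bolt 0.67 [158. 316.] [ 638. -233.  113.]
scene bolt 0.57 [155. 421.] [ 466. -489.  102.]
scene bolt 0.21 [199. 292.] [ 640. -142.   -0.]
scene bolt_grip 0.79 [152. 417.] [205. -98. 536.]
scene bolt_grip 0.63 [149. 316.] [ 648. -243.  134.]
scene well_mouth 0.76 [232. 226.] [547. 109. 142.]
scene well_mouth 0.73 [251. 231.] [504. 123. 125.]
scene cutter 0.72 [272. 236.] [489. 131.  61.]
scene steel_cup_0 0.55 [200. 292.] [ 611. -125.   33.]
top bolt 0.7 [150. 352.] [ 646. -241.  121.]
top bolt 0.65 [218. 449.] [ 476. -473.  136.]
top bolt 0.62 [216. 405.] [ 482. -363.  150.]
top bolt_grip 0.85 [214. 406.] [ 484. -365.  152.]
top bolt_grip 0.78 [141. 355.] [ 665. -248.  139.]
top bolt_grip 0.57 [216. 449.] [ 480. -470.  139.]
top well_mouth 0.81 [190. 200.] [545. 129. 125.]
top stand 0.55 [216. 380.] [ 485. -312.  106.]
top pusher 0.63 [214. 371.] [ 485. -284.  137.]
top cutter 0.77 [204. 217.] [516.  96.  88.]
top steel_cup_0 0.86 [166. 313.] [ 631. -143.    3.]
top steel_cup_0 0.82 [260. 305.] [ 371. -122.    5.]
top steel_cup_0 0.5 [213. 370.] [ 489. -283.  138.]
{'time_s': 0.8, 'joints': array([-1.46541972e+00,  3.12902608e-01,  1.49770335e+00,  3.88450451e-05,
        1.33104068e+00, -2.23388956e-01]), 'dq': array([-0.00051056, -0.00041916,  0.00047684, -0.00063329,  0.00232109,
        0.00098288]), 'tau': array([ 7.18885003e-04, -4.12138653e+01, -2.59892070e+01, -1.79996391e-04,
        4.14677525e-04, -6.80303813e-06]), 'eef_pos': array([ 169.51177314, -496.87830741,  248.29157737]), 'ee_rot': array([-2.58326162e-05,  9.86520301e-01,  1.63638914e-01,  2.04257845e-05]), 'force': array([ 0.22732622,  0.03623146, -0.05711073]), 'wrist_torque': array([ 0.03960037, -0.0007107 ,  0.0242568 ]), 'grip_width': 0.9999849348409972}
```

View pics/top0.png

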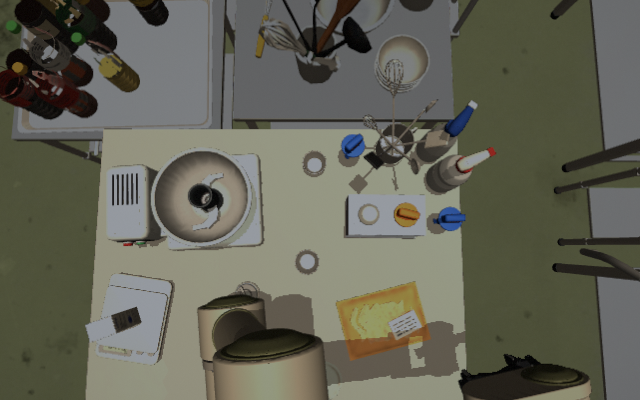

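View pics/scene0.png

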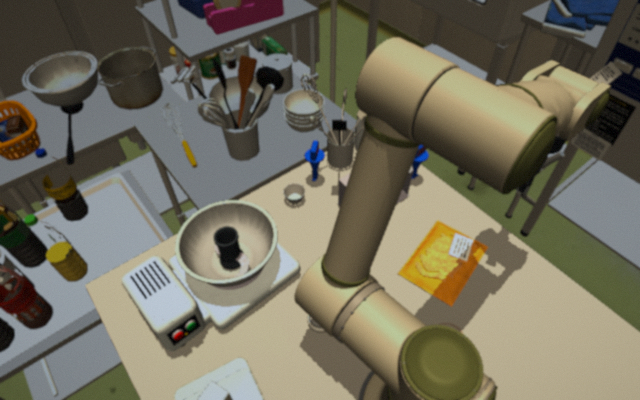

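Top view: orange bolt at col 405,row 214 on the stand (pusher at 370,214; blue look-alikes at 353,146 and 450,218); hub in the bowl at about 201,195. The scene view has the bolt hidden behind the arm.

Run:
```python
from h import *
p=capture("top")
hsv=cv2.cvtColor(p["color"],cv2.COLOR_BGR2HSV)
m=((hsv[...,0]>5)&(hsv[...,0]<25)&(hsv[...,1]>150)&(hsv[...,2]>90))
w=np.zeros_like(m); w[190:240,385:430]=1; m&=w
c=cloud(p,m); print(len(c),np.histogram(c[:,2],bins=np.arange(100,170,5)))
t=c[c[:,2]>142]; print("wing top n",len(t),t.mean(0),t.min(0),t.max(0))
(cx,cy),sz,a=cv2.minAreaRect(t[:,:2].astype(np.float32)); print("wing rect",cx,cy,sz,a)
k=c[c[:,2]<128]; 
# collar region outline: project mask contour to h=115
v,u=np.nonzero(m); P=np.array([at_height(p,x,y,113) for x,y in zip(u,v)])
(cx,cy),r=cv2.minEnclosingCircle(P[:,:2].astype(np.float32)); print("collar enclosing",cx,cy,r)
def fitc(P):
    A=np.c_[2*P[:,:2],np.ones(len(P))]; s=np.linalg.lstsq(A,(P[:,:2]**2).sum(1),rcond=None)[0]; return s[:2],np.sqrt(s[2]+s[:2]@s[:2])
print("low pts circ",k.mean(0),k.min(0),k.max(0))
# hub
w=np.zeros_like(m); w[170:225,175:235]=1
c=cloud(p,w); 
t=c[(c[:,2]>152)&(c[:,2]<168)]; t=t[np.hypot(*(t[:,:2]-np.median(t[:,:2],0)).T)<45]
print("hub",len(t),t.mean(0),t.min(0),t.max(0),fitc(t),cv2.minEnclosingCircle(t[:,:2].astype(np.float32)))
crop=np.hstack([cv2.resize(p["color"][185:245,380:440],(390,390),interpolation=2),cv2.resize(p["color"][165:225,172:232],(390,390),interpolation=2)])
cv2.imwrite("pics/crop1.png",crop)
```

```text
394 (array([  0,   1, 109, 131,   1,   0,   1,   0,   3,  41, 105,   2,   0]), array([100, 105, 110, 115, 120, 125, 130, 135, 140, 145, 150, 155, 160,
       165]))
wing top n 151 [ 487.5504362  -371.32796902  151.08238979] [ 475.61016466 -394.21902583  144.57561278] [ 499.60878148 -349.25906117  155.50792296]
wing rect 488.4784851074219 -371.6502380371094 (46.144710540771484, 18.558176040649414) 75.98703002929688
collar enclosing 486.5096740722656 -373.95721435546875 29.78632164001465
low pts circ [ 484.07585442 -369.21432735  115.07583941] [ 458.57100532 -397.52171793  109.16100554] [ 512.86957594 -343.77484092  120.13752248]
hub 243 [529.29520207 120.01860876 158.36970275] [500.17029406  89.73996269 152.03069054] [557.30886749 147.83720366 163.31355743] (array([528.47614883, 117.89792017]), np.float64(25.572991625578357)) ((528.67626953125, 119.26168823242188), 29.711523056030273)
```

View pics/crop1.png

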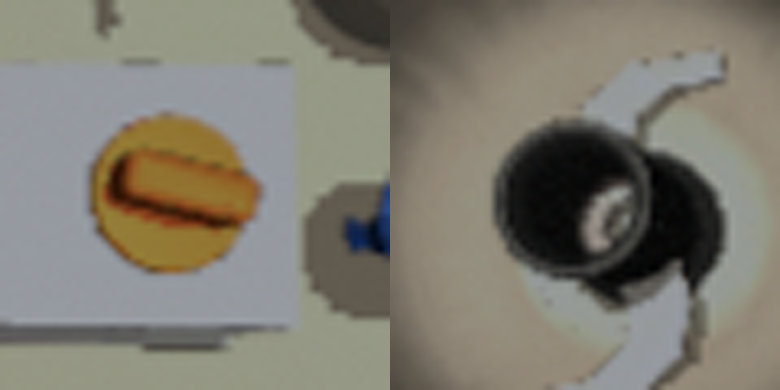

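Crop: the bolt's wing runs nearly along world y, tilted ~14°; hub mouth is clear with the knife below. Moving above the bolt.

```bash
python3 -m jog '[[[38,15,0],[0,0,7],0],[[76,30,0],[0,0,14],0],[[114,45,0],[0,0,21],0],[[152,60,0],[0,0,28],0],[[190,75,0],[0,0,35],0],[[228,90,0],[0,0,42],0],[[266,105,0],[0,0,49],0],[[304,120,0],[0,0,56],0]]' 40
python3 -m jog '[[[14,5,-20],[0,0,1],0],[[14,5,-40],[0,0,1],0],[[14,5,-40],[0,0,1],0],[[14,5,-40],[0,0,1],0],[[14,5,-40],[0,0,1],0],[[14,5,-40],[0,0,1],0],[[14,5,-40],[0,0,1],0],[[14,5,-40],[0,0,1],0]]'
cat > m.py <<'E'
from h import *
import sys
p=capture("wrist"); cv2.imwrite(sys.argv[1],p["color"])
hsv=cv2.cvtColor(p["color"],cv2.COLOR_BGR2HSV)
m=((hsv[...,0]>5)&(hsv[...,0]<25)&(hsv[...,1]>150)&(hsv[...,2]>60))
c=cloud(p,m); s=sensors.sense()
print(len(c),np.histogram(c[:,2],bins=np.arange(100,170,5))[0],s["eef_pos"],s["joints"],s["time_s"])
c=c[np.hypot(*(c[:,:2]-[487,-371]).T)<50]
t=c[(c[:,2]>147)&(c[:,2]<160)]; print("wing rect",cv2.minAreaRect(t[:,:2].astype(np.float32)),t.mean(0))
k=c[(c[:,2]<122)&(c[:,2]>105)]; print(k.min(0),k.max(0)); print("collar",cv2.minEnclosingCircle(k[:,:2].astype(np.float32)))
for q in["bolt_grip","bolt"]: print(q,[(round(r["p"],2),np.round(r["centre"]),np.round(at_height(p,r["centre"][1],r["centre"][0],135 if q=="bolt_grip" else 108),1)) for r in place_of(p,q)[:2]])
E
python3 m.py pics/w1.png
```

```text
time_s: 1.52
eef_pos: [475.3, -375.7, 248.4]
ee_rot: [0.0, 0.792, 0.61, -0.0]
force: [-1.3, -0.8, 0.6]
grip_width: 0.998
time_s: 2.18
eef_pos: [487.3, -372.3, 209.2]
ee_rot: [0.001, 0.789, 0.614, 0.0]
force: [-0.4, 0.3, 0.8]
grip_width: 1.002
14652 [   0    2 2096  654   35    9    7   17   49  441 1453    0    0] [ 487.37384344 -372.20512907  208.9785858 ] [-8.43018520e-01  5.37204388e-01  1.27022447e+00  1.95042851e-05
  1.33317962e+00 -5.95320762e-01] 2.2333
wing rect ((488.1081848144531, -373.28485107421875), (48.41169738769531, 17.62265968322754), 76.66798400878906) [ 488.51795865 -371.83365325  150.80448418]
[ 457.46285194 -402.73937318  106.90899072] [ 517.42431914 -344.61894143  121.95992973]
collar ((486.86968994140625, -374.55535888671875), 30.705703735351562)
bolt_grip [(0.94, array([213., 323.]), array([ 488.7, -372.2,  135. ])), (0.56, array([334., 345.]), array([ 480.7, -476.1,  135. ]))]
bolt [(0.87, array([206., 322.]), array([ 487.3, -375.8,  108. ])), (0.83, array([311., 344.]), array([ 481.8, -474.5,  108. ]))]
```

View pics/w1.png

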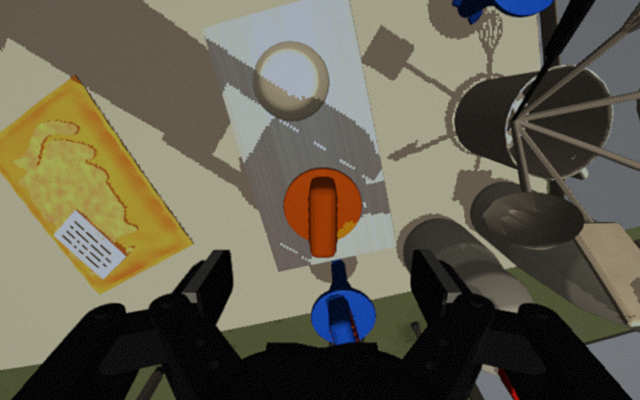

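Wrist view: the orange bolt at (322,207) is centred between the jaws, fingers fall clear on both sides; blue look-alike at (343,315). Descending and gripping.

```bash
python3 -m jog '[[[0.5,-1.3,-25],[0,0,1],0],[[0.5,-1.3,-50],[0,0,1],0],[[0.5,-1.3,-70],[0,0,1],0],[[0.5,-1.3,-70],[0,0,1],0],[[0.5,-1.3,-70],[0,0,1],1],[[0.5,-1.3,-70],[0,0,1],1],[[0.5,-1.3,-70],[0,0,1],1],[[0.5,-1.3,-70],[0,0,1],1]]' 40
python3 -m jog '[[[0,0,0],[0,0,0],1],[[0,0,0],[0,0,0],1],[[0,0,0],[0,0,0],1],[[0,0,0],[0,0,0],1],[[0,0,0],[0,0,0],1],[[0,0,0],[0,0,0],1],[[0,0,2],[0,0,0],1],[[0,0,4],[0,0,0],1]]'
```

```text
time_s: 3.0
eef_pos: [488.4, -373.6, 139.7]
ee_rot: [0.001, 0.783, 0.621, 0.0]
force: [0.4, 0.8, -0.0]
grip_width: 0.454
time_s: 3.67
eef_pos: [487.8, -372.9, 141.9]
ee_rot: [-0.001, 0.783, 0.621, 0.0]
force: [0.7, 0.1, -1.8]
grip_width: 0.203
```

```bash
python3 -m jog '[[[0,0,15],[0,0,0],1],[[0,0,45],[0,0,0],1],[[0,0,80],[0,0,0],1],[[0,0,115],[0,0,0],1],[[0,0,145],[0,0,0],1],[[0,0,165],[0,0,0],1],[[0,0,165],[0,0,0],1],[[0,0,165],[0,0,0],1]]'
python3 - <<'E'
from h import *
p=capture("wrist"); cv2.imwrite("pics/w2.png",p["color"]); s=sensors.sense(); print(s)
for q in["bolt_grip","bolt","bolt_ridges"]: print(q,[(round(r["p"],2),np.round(r["centre"])) for r in place_of(p,q)[:2]])
from scipy.spatial.transform import Rotation as Ro
R=Ro.from_quat(np.roll(s["ee_rot"],-1)).as_matrix()
hsv=cv2.cvtColor(p["color"],cv2.COLOR_BGR2HSV)
m=((hsv[...,0]>5)&(hsv[...,0]<25)&(hsv[...,1]>150)&(hsv[...,2]>60))
c=(cloud(p,m)-s["eef_pos"])@R
c=c[(np.abs(c[:,0])<45)&(np.abs(c[:,1])<45)&(abs(c[:,2])<60)]; print(len(c)); print(np.percentile(c,[0,2,50,98,100],axis=0))
for lo in range(-30,60,6):
    k=c[(c[:,2]>=lo)&(c[:,2]<lo+6)]
    if len(k)>5: print(lo,len(k),np.round(k.min(0)),np.round(k.max(0)))
print("camera in tool", R.T@(-p["R"].T@p["t"]-s["eef_pos"]))
E
```

```text
time_s: 4.33
eef_pos: [488.0, -373.1, 306.9]
ee_rot: [0.0, 0.783, 0.621, 0.0]
force: [0.4, 0.5, -3.9]
grip_width: 0.202
{'time_s': 4.3833, 'joints': array([-8.43293369e-01,  4.90175900e-01,  1.09505883e+00,  2.65223687e-05,
        1.55894365e+00, -6.13598443e-01]), 'dq': array([0.00055578, 0.01600909, 0.02032311, 0.00095673, 0.00288073,
       0.00082573]), 'tau': array([ 1.29296500e-01, -5.47582948e+01, -3.00392604e+01,  2.78177664e-03,
        4.44538391e-02, -2.58963172e-05]), 'eef_pos': array([ 487.79792184, -372.92752957,  305.48534623]), 'ee_rot': array([-1.29152124e-03,  7.83479023e-01,  6.21416888e-01, -6.03531077e-05]), 'force': array([ 0.3275414 , -0.47895597, -2.72203991]), 'wrist_torque': array([ 0.00698254, -0.03094031, -0.00597834]), 'grip_width': 0.20146791082708257}
bolt_grip [(0.91, array([  6., 478.])), (0.87, array([268., 322.]))]
bolt [(0.68, array([ 13., 465.])), (0.57, array([246., 323.]))]
bolt_ridges [(0.63, array([ 31., 434.])), (0.58, array([199., 322.]))]
7589
[[-25.9533926  -28.93390143 -15.88725389]
 [-20.99423744 -25.73231871 -14.71044235]
 [  9.98760115   0.19890338 -10.03660139]
 [ 26.69210272  26.63121461  24.36004202]
 [ 28.93034979  29.64296562  26.60473486]]
-18 3321 [-25.  -8. -16.] [ 23.   8. -12.]
-12 715 [-26.  -9. -12.] [24. 10. -6.]
-6 154 [  5. -22.  -6.] [24. 23. -0.]
0 122 [  5. -22.   0.] [24. 23.  6.]
6 109 [  5. -20.   6.] [24. 22. 12.]
12 80 [  9. -15.  12.] [24. 16. 18.]
18 2748 [-10. -29.  18.] [29. 30. 24.]
24 340 [-11. -29.  24.] [29. 30. 27.]
camera in tool [ 7.28211161e+01  1.73061249e-02 -1.26563534e+02]
```

View pics/w2.png

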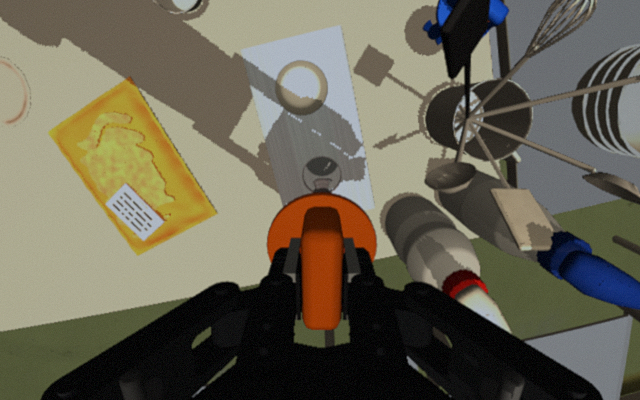

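The bolt hangs straight in the jaws, centred (axis about 1 mm toward tool −x, head at (322,250)). Carrying it to just before the hub for a closer look.

```bash
python3 -m jog '[[[1,20,0],[0,0,0],1],[[3,56,0],[0,0,0],1],[[5,94,0],[0,0,0],1],[[7,132,0],[0,0,0],1],[[9,170,0],[0,0,0],1],[[11,208,0],[0,0,0],1],[[13,246,0],[0,0,0],1],[[15,284,0],[0,0,0],1]]'
python3 -m jog '[[[2,35,0],[0,0,0],1],[[4,70,0],[0,0,0],1],[[6,100,0],[0,0,0],1],[[7,125,0],[0,0,0],1],[[7,129,0],[0,0,0],1],[[7,129,0],[0,0,0],1],[[7,129,0],[0,0,0],1],[[7,129,0],[0,0,0],1]]'
cat > hub.py <<'E'
from h import *
import sys
from scipy.optimize import least_squares
s=sensors.sense(); print(s["eef_pos"],s["ee_rot"],s["joints"],s["time_s"],s["force"])
for n in ["wrist","top"]:
    p=capture(n); cv2.imwrite(f"pics/{n}{sys.argv[1]}.png",p["color"])
    print([(round(r["p"],2),r["centre"],np.round(at_height(p,r["centre"][1],r["centre"][0],160),1)) for r in place_of(p,"well_mouth")[:2]])
    w=p["z_map"]>0; c=cloud(p,w); k=(abs(c[:,2]-160)<8)&(np.hypot(*(c[:,:2]-[528.5,119]).T)<42)
    t=c[k]; print(len(t),t.min(0),t.max(0),t.mean(0))
    if len(t)>20: print(cv2.minEnclosingCircle(t[:,:2].astype(np.float32)))
E
python3 hub.py 3
```

```text
time_s: 5.2
eef_pos: [502.5, -87.3, 306.3]
ee_rot: [-0.001, 0.784, 0.621, -0.0]
force: [1.6, 0.8, -1.7]
grip_width: 0.202
time_s: 5.87
eef_pos: [510.0, 38.8, 306.9]
ee_rot: [-0.0, 0.784, 0.621, -0.0]
force: [1.0, -0.1, -2.6]
grip_width: 0.203
[509.99723225  38.77981631 306.87823434] [-1.68556602e-04  7.83868730e-01  6.20926462e-01 -3.39879214e-04] [-1.53368414e-01  2.46962553e-01  1.43205372e+00 -2.70917931e-04
  1.46328573e+00  7.76088449e-02] 5.8667 [ 1.0317305  -0.12553702 -2.56377604]
[(0.55, [93.7, 320.8], array([528.1, 118.1, 160. ]))]
1856 [500.09754933  89.42308059 152.00829085] [557.64436681 146.98711504 161.84238867] [528.98672021 119.44835897 157.96606603]
((528.672119140625, 118.33604431152344), 29.04629898071289)
[]Traceback (most recent call last):
  File "hub.py", line 9, in <module>
    t=c[k]; print(len(t),t.min(0),t.max(0),t.mean(0))
                         ~~~~~^^^
    return umr_minimum(a, axis, None, out, keepdims, initial, where)
ValueError: zero-size array to reduction operation minimum which has no identity
```

View pics/wrist3.png

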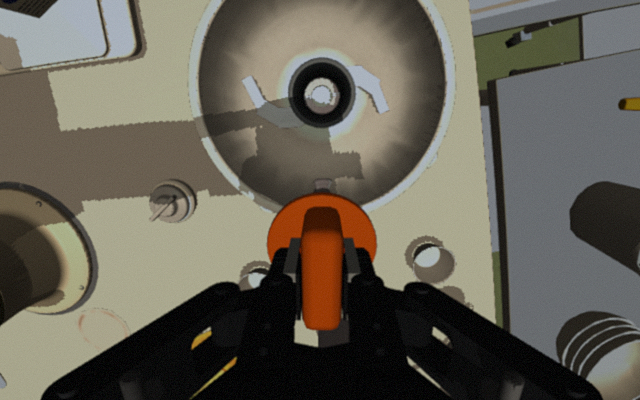

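Wrist view: hub mouth at (321,94), clear bore; world about (528.5,118.5). I'll turn the bolt to the start of the wrist range while passing over, then view the hub from the opposite side to cancel camera bias.

```bash
sed -i 's/"wrist","top"/"wrist"/' hub.py
python3 -m jog '[[[6,19,0],[0,0,7],1],[[12,38,0],[0,0,14],1],[[18,57,0],[0,0,21],1],[[24,76,0],[0,0,28],1],[[30,95,0],[0,0,35],1],[[36,114,0],[0,0,42],1],[[42,133,0],[0,0,49],1],[[48,152,0],[0,0,56],1]]'
python3 -m jog '[[[0,0,0],[0,0,7],1],[[0,0,0],[0,0,14],1],[[0,0,0],[0,0,21],1],[[0,0,0],[0,0,28],1],[[0,0,0],[0,0,35],1],[[0,0,0],[0,0,42],1],[[0,0,0],[0,0,49],1],[[0,0,0],[0,0,56],1]]'
python3 -m jog '[[[0,0,0],[0,0,7],1],[[0,0,0],[0,0,14],1],[[0,0,0],[0,0,21],1],[[0,0,0],[0,0,28],1],[[0,0,0],[0,0,35],1],[[0,0,0],[0,0,42],1],[[0,0,0],[0,0,49],1],[[0,0,0],[0,0,56],1]]'
python3 -m jog '[[[0,0,0],[0,0,0],1],[[0,0,0],[0,0,0],1],[[0,0,0],[0,0,0],1],[[0,0,0],[0,0,0],1],[[0,0,0],[0,0,0],1],[[0,0,0],[0,0,0],1],[[0,0,0],[0,0,0],1],[[0,0,0],[0,0,0],1]]'
python3 hub.py 4
```

```text
time_s: 6.73
eef_pos: [558.4, 192.3, 307.2]
ee_rot: [-0.0, 0.398, 0.918, -0.0]
force: [0.3, 0.4, -2.2]
grip_width: 0.205
time_s: 7.4
eef_pos: [558.2, 191.3, 307.2]
ee_rot: [-0.0, -0.08, 0.997, -0.0]
force: [-0.7, -0.3, -2.2]
grip_width: 0.203
time_s: 8.07
eef_pos: [558.2, 191.3, 307.2]
ee_rot: [-0.0, -0.538, 0.843, 0.0]
force: [0.4, 0.1, -1.9]
grip_width: 0.207
time_s: 8.73
eef_pos: [558.0, 191.8, 307.3]
ee_rot: [0.0, -0.536, 0.844, -0.0]
force: [-0.4, 0.5, -2.8]
grip_width: 0.202
[558.01327215 191.81639094 307.295848  ] [ 1.00270725e-05 -5.35936665e-01  8.44258190e-01 -1.09952139e-05] [ 1.32702619e-01  4.29678671e-01  1.18072190e+00 -1.15577480e-05
  1.53116465e+00 -2.56932687e+00] 8.7333 [-0.42296058  0.47511732 -2.80577428]
[(0.61, [100.1, 314.1], array([530.6, 118. , 160. ]))]
1803 [499.7780819   90.01763081 152.00505566] [557.43686148 147.53627199 161.96291852] [528.649851   117.99361371 157.93754676]
((528.7528686523438, 118.5015640258789), 29.132741928100586)
```

```bash
python3 -m jog '[[[-10,-25,0],[0,0,0],1],[[-20,-50,0],[0,0,0],1],[[-29.7,-74.1,0],[0,0,0],1],[[-29.7,-74.1,0],[0,0,0],1],[[-29.7,-74.1,0],[0,0,0],1],[[-29.7,-74.1,-10],[0,0,0],1],[[-29.7,-74.1,-20],[0,0,0],1],[[-29.7,-74.1,-30],[0,0,0],1]]'
python3 -m jog '[[[0,0,-5],[0,0,0],1],[[0,0,-10],[0,0,0],1],[[0,0,-15],[0,0,0],1],[[0,0,-20],[0,0,0],1],[[0,0,-25],[0,0,0],1],[[0,0,-30],[0,0,0],1],[[0,0,-35],[0,0,0],1],[[0,0,-40],[0,0,0],1]]'
python3 -m jog '[[[0,0,-3],[0,0,0],1],[[0,0,-6],[0,0,0],1],[[0,0,-9],[0,0,0],1],[[0,0,-12],[0,0,0],1],[[0,0,-15],[0,0,0],1],[[0,0,-18],[0,0,0],1],[[0,0,-20],[0,0,0],1],[[0,0,-20],[0,0,0],1]]'
```

```text
time_s: 9.5
eef_pos: [528.2, 118.4, 275.6]
ee_rot: [-0.0, -0.537, 0.844, 0.0]
force: [-0.7, 0.6, -3.2]
grip_width: 0.202
time_s: 10.17
eef_pos: [528.3, 117.7, 236.9]
ee_rot: [0.0, -0.536, 0.844, -0.0]
force: [-0.1, -0.3, -2.1]
grip_width: 0.202
time_s: 10.83
eef_pos: [528.2, 117.7, 216.8]
ee_rot: [-0.0, -0.536, 0.844, 0.0]
force: [-0.1, 0.1, -3.0]
grip_width: 0.203
```

Free in the bore. Feeling downwards.

```bash
python3 -m jog '[[[0,0,-0.5],[0,0,0],1],[[0,0,-1],[0,0,0],1],[[0,0,-1.5],[0,0,0],1],[[0,0,-2],[0,0,0],1],[[0,0,-2.5],[0,0,0],1],[[0,0,-3],[0,0,0],1],[[0,0,-3.5],[0,0,0],1],[[0,0,-4],[0,0,0],1]]'
python3 -m jog '[[[0,0,-0.4],[0,0,0],1],[[0,0,-0.8],[0,0,0],1],[[0,0,-1.2],[0,0,0],1],[[0,0,-1.6],[0,0,0],1],[[0,0,-2],[0,0,0],1],[[0,0,-2.4],[0,0,0],1],[[0,0,-2.8],[0,0,0],1],[[0,0,-3],[0,0,0],1]]'
```

```text
time_s: 11.5
eef_pos: [528.3, 117.7, 213.2]
ee_rot: [-0.0, -0.536, 0.844, 0.0]
force: [0.4, -0.3, -1.7]
grip_width: 0.203
time_s: 12.17
eef_pos: [528.3, 117.7, 210.2]
ee_rot: [-0.0, -0.536, 0.844, 0.0]
force: [0.3, -0.3, -1.5]
grip_width: 0.207
```

```bash
python3 -m jog '[[[0,0,-0.4],[0,0,0],1],[[0,0,-0.8],[0,0,0],1],[[0,0,-1.2],[0,0,0],1],[[0,0,-1.6],[0,0,0],1],[[0,0,-2],[0,0,0],1],[[0,0,-2.4],[0,0,0],1],[[0,0,-2.8],[0,0,0],1],[[0,0,-3],[0,0,0],1]]'
```

```text
time_s: 12.83
eef_pos: [528.3, 117.7, 207.2]
ee_rot: [-0.0, -0.536, 0.844, 0.0]
force: [1.0, -0.1, -2.0]
grip_width: 0.202
```

```bash
python3 -m jog '[[[0,0,-0.4],[0,0,0],1],[[0,0,-0.8],[0,0,0],1],[[0,0,-1.2],[0,0,0],1],[[0,0,-1.6],[0,0,0],1],[[0,0,-2],[0,0,0],1],[[0,0,-2],[0,0,0],1],[[0,0,-2],[0,0,0],1],[[0,0,-2],[0,0,0],1]]'
```

```text
time_s: 13.5
eef_pos: [528.3, 117.7, 205.3]
ee_rot: [-0.0, -0.536, 0.844, 0.0]
force: [-0.7, -0.4, -3.0]
grip_width: 0.209
```

```bash
python3 -m jog '[[[0,0,-0.4],[0,0,0],1],[[0,0,-0.8],[0,0,0],1],[[0,0,-1.2],[0,0,0],1],[[0,0,-1.6],[0,0,0],1],[[0,0,-2],[0,0,0],1],[[0,0,-2],[0,0,0],1],[[0,0,-2],[0,0,0],1],[[0,0,-2],[0,0,0],1]]'
```

```text
time_s: 14.17
eef_pos: [528.3, 117.7, 203.3]
ee_rot: [0.0, -0.536, 0.844, -0.0]
force: [0.3, -0.6, -1.7]
grip_width: 0.2
```

```bash
python3 -m jog '[[[0,0,-0.4],[0,0,0],1],[[0,0,-0.8],[0,0,0],1],[[0,0,-1.2],[0,0,0],1],[[0,0,-1.6],[0,0,0],1],[[0,0,-2],[0,0,0],1],[[0,0,-2],[0,0,0],1],[[0,0,-2],[0,0,0],1],[[0,0,-2],[0,0,0],1]]'
```

```text
time_s: 14.83
eef_pos: [528.4, 117.7, 201.6]
ee_rot: [0.0, -0.536, 0.844, -0.0]
force: [-0.5, -0.3, 2.6]
grip_width: 0.206
```

Contact at TCP z ≈ 201.5 (collar ≈ 10 mm above the hub). Turning clockwise while following the ridge down.

```bash
python3 -m jog '[[[0,0,-0.3],[0,0,-5],1],[[0,0,-0.6],[0,0,-10],1],[[0,0,-0.9],[0,0,-15],1],[[0,0,-1.2],[0,0,-20],1],[[0,0,-1.6],[0,0,-25],1],[[0,0,-1.9],[0,0,-30],1],[[0,0,-2.3],[0,0,-35],1],[[0,0,-2.6],[0,0,-40],1]]'; python3 -c "
from h import *
s=sensors.sense();print(s['joints'][5],s['wrist_torque'])"
```

```text
time_s: 15.5
eef_pos: [528.9, 117.5, 199.4]
ee_rot: [0.001, -0.213, 0.977, -0.0]
force: [-0.3, -1.6, 3.9]
grip_width: 0.206
-1.9973381135018473 [-0.32379623 -0.14331255  0.02707533]
```

```bash
python3 -m jog '[[[0,0,-0.3],[0,0,-5],1],[[0,0,-0.6],[0,0,-10],1],[[0,0,-1],[0,0,-15],1],[[0,0,-1.3],[0,0,-20],1],[[0,0,-1.7],[0,0,-25],1],[[0,0,-2],[0,0,-30],1],[[0,0,-2.4],[0,0,-35],1],[[0,0,-2.7],[0,0,-40],1]]'; python3 -c "
from h import *
s=sensors.sense();print(s['joints'][5],s['wrist_torque'])"
```

```text
time_s: 16.17
eef_pos: [528.8, 117.5, 196.7]
ee_rot: [0.001, 0.134, 0.991, -0.0]
force: [-0.6, -0.5, 3.6]
grip_width: 0.2
-1.2992415860521362 [-0.37370271  0.07542915 -0.00513814]
```

```bash
python3 -m jog '[[[0,0,-0.3],[0,0,-5],1],[[0,0,-0.6],[0,0,-10],1],[[0,0,-1],[0,0,-15],1],[[0,0,-1.3],[0,0,-20],1],[[0,0,-1.7],[0,0,-25],1],[[0,0,-2],[0,0,-30],1],[[0,0,-2.4],[0,0,-35],1],[[0,0,-2.7],[0,0,-40],1]]'; python3 -c "
from h import *
s=sensors.sense();print(s['joints'][5],s['wrist_torque'])"
```

```text
time_s: 16.83
eef_pos: [528.6, 117.5, 193.7]
ee_rot: [0.001, 0.465, 0.885, 0.0]
force: [-0.9, -0.7, 2.4]
grip_width: 0.201
-0.6010653263277018 [-0.20049065  0.21294572  0.01316014]
```

```bash
python3 -m jog '[[[0,0,-0.3],[0,0,-4],1],[[0,0,-0.5],[0,0,-8],1],[[0,0,-0.8],[0,0,-12],1],[[0,0,-1.1],[0,0,-16],1],[[0,0,-1.3],[0,0,-20],1],[[0,0,-1.6],[0,0,-24],1],[[0,0,-1.6],[0,0,-24],1],[[0,0,-1.6],[0,0,-24],1]]'; python3 -c "
from h import *
s=sensors.sense();print(s['joints'][5],s['wrist_torque'])"
```

```text
time_s: 17.5
eef_pos: [528.6, 117.7, 191.9]
ee_rot: [0.0, 0.636, 0.771, 0.0]
force: [1.5, 0.5, 1.2]
grip_width: 0.203
-0.18852312215167003 [ 0.03314492 -0.19513727 -0.0068156 ]
```

```bash
python3 -m jog '[[[0,0,-0.1],[0,0,-2],1],[[0,0,-0.3],[0,0,-4],1],[[0,0,-0.4],[0,0,-6],1],[[0,0,-0.5],[0,0,-8],1],[[0,0,-0.6],[0,0,-10],1],[[0,0,-0.7],[0,0,-12],1],[[0,0,-0.7],[0,0,-12],1],[[0,0,-0.7],[0,0,-12],1]]'
cat > f.py <<'E'
from h import *
s=sensors.sense();print(s['joints'][5],s['wrist_torque'],s["eef_pos"])
p=capture("wrist"); cv2.imwrite("pics/f.png",p["color"])
hsv=cv2.cvtColor(p["color"],cv2.COLOR_BGR2HSV)
m=((hsv[...,0]>5)&(hsv[...,0]<25)&(hsv[...,1]>150)&(hsv[...,2]>60))
c=cloud(p,m); c=c[np.hypot(*(c[:,:2]-[528.6,118.4]).T)<35]; k=c[c[:,2]<180]; t=c[c[:,2]>195]
print(len(k),np.median(k,0),cv2.minEnclosingCircle(k[:,:2].astype(np.float32)),len(t),np.median(t,0))
E
python3 f.py
```

```text
time_s: 18.17
eef_pos: [528.4, 117.7, 191.1]
ee_rot: [0.0, 0.713, 0.701, 0.0]
force: [-0.8, -0.8, 1.2]
grip_width: 0.204
0.02058682560378764 [-0.08356369  0.03401024 -0.06610389] [528.40828455 117.67004558 191.1032039 ]
3407 [528.03024635 132.50924615 166.5558747 ] ((528.09765625, 117.5491714477539), 29.587106704711914) 4113 [528.33395776 121.91741515 203.05955142]
```

```bash
python3 -m jog '[[[0,0,-0.1],[0,0,-2],1],[[0,0,-0.2],[0,0,-4],1],[[0,0,-0.3],[0,0,-6],1],[[0,0,-0.4],[0,0,-8],1],[[0,0,-0.5],[0,0,-10],1],[[0,0,-0.5],[0,0,-10],1],[[0,0,-0.5],[0,0,-10],1],[[0,0,-0.5],[0,0,-10],1]]'; python3 f.py
```

```text
time_s: 18.88
eef_pos: [528.6, 117.8, 191.1]
ee_rot: [0.0, 0.772, 0.636, 0.001]
force: [0.4, 0.4, 5.4]
grip_width: 0.201
0.19591252577392623 [ 0.02407732  0.06873192 -0.10939806] [528.61542471 117.77080883 191.08865167]
3401 [532.9718294  132.66160099 166.56222833] ((528.5154418945312, 117.62947082519531), 29.565031051635742) 4111 [529.28918024 121.84996837 203.02252481]
```

```bash
python3 -m jog '[[[0,0,0],[0,0,-2],1],[[0,0,0],[0,0,-4],1],[[0,0,0],[0,0,-6],1],[[0,0,0],[0,0,-6],1],[[0,0,0],[0,0,-6],1],[[0,0,0],[0,0,-6],1],[[0,0,0],[0,0,-6],1],[[0,0,0],[0,0,-6],1]]'; python3 f.py
```

```text
time_s: 19.6
eef_pos: [528.6, 117.8, 191.1]
ee_rot: [0.0, 0.804, 0.594, 0.001]
force: [-0.6, -0.0, 4.7]
grip_width: 0.203
0.30063102706044054 [ 0.02997279  0.08138896 -0.01807175] [528.61039532 117.77238352 191.06677816]
3401 [535.44606745 132.83298279 166.58352243] ((528.498046875, 117.46604919433594), 29.641822814941406) 4106 [529.76773726 121.68403058 203.04338797]
```

View pics/f.png

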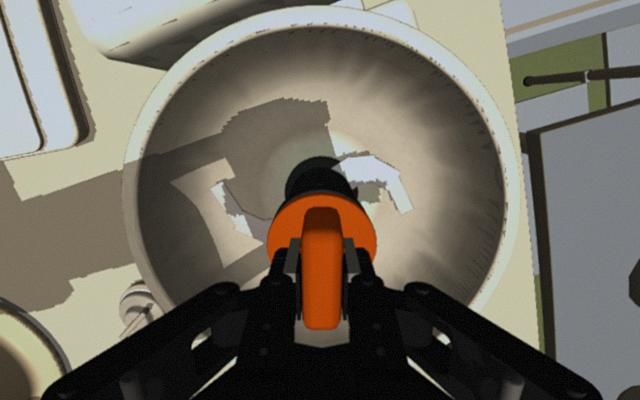

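The orange collar (322,235) sits on the hub top, height unchanged while turning on: flush. Letting go and backing off.

```bash
python3 -m jog '[[[0,0,0.3],[0,0,0],1],[[0,0,0.3],[0,0,0],0],[[0,0,0.3],[0,0,0],0],[[0,0,0.3],[0,0,0],0],[[0,0,0.3],[0,0,0],0],[[0,0,0.3],[0,0,0],0],[[0,0,0.3],[0,0,0],0],[[0,0,0.3],[0,0,0],0]]'
python3 -m jog '[[[0,0,0],[0,0,0],0],[[0,0,8],[0,0,0],0],[[0,0,20],[0,0,0],0],[[0,0,40],[0,0,0],0],[[0,0,65],[0,0,0],0],[[0,0,90],[0,0,0],0],[[0,0,110],[0,0,0],0],[[0,0,110],[0,0,0],0]]'
python3 -m jog '[[[-10,-25,0],[0,0,0],0],[[-20,-55,0],[0,0,0],0],[[-28,-80,0],[0,0,0],0],[[-28,-80,0],[0,0,0],0],[[-28,-80,0],[0,0,0],0],[[-28,-80,0],[0,0,0],0],[[-28,-80,0],[0,0,0],0],[[-28,-80,0],[0,0,0],0]]'
python3 f.py
```

```text
time_s: 20.32
eef_pos: [528.3, 117.7, 190.8]
ee_rot: [-0.0, 0.805, 0.594, -0.0]
force: [-0.1, -0.5, -0.4]
grip_width: 0.994
time_s: 20.98
eef_pos: [529.3, 117.8, 305.6]
ee_rot: [0.002, 0.805, 0.594, 0.003]
force: [0.7, 0.1, 0.7]
grip_width: 1.002
time_s: 21.65
eef_pos: [500.4, 38.5, 300.7]
ee_rot: [-0.0, 0.804, 0.594, -0.0]
force: [0.4, 0.3, 0.1]
grip_width: 0.998
0.14114947530513666 [-0.00681645  0.04488974  0.01574892] [500.43950548  38.49879079 300.65123032]
2430 [521.82743077 116.59557801 166.62693251] ((528.1659545898438, 116.4436264038086), 29.48023223876953) 1898 [528.32726101 116.9966108  203.04258592]
```

View pics/f.png

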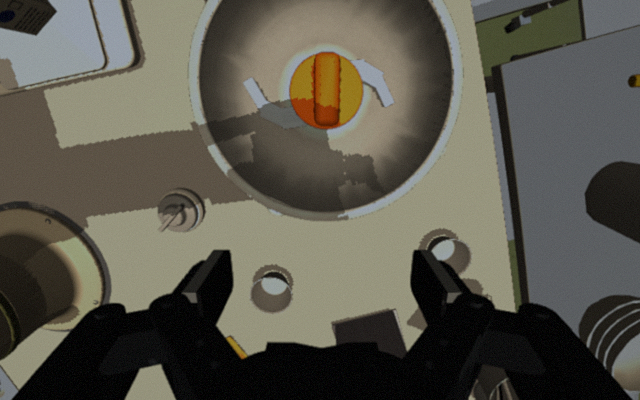

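The bolt (325,90) stands in the hub, collar level, height unchanged after release, and the gripper is clear.

```bash
python3 -c "
from rig import ctrl
print(ctrl.finish_job())"
```

```text
the job is handed in; nothing more can be done
None
```

The orange-headed bolt is back in the knife hub, screwed down until its collar rests on the hub face. I let go of it and handed the job in at about 22 s of the 67 s allowed.

- **Finding the thread:** I took the bolt from the stand and lowered it freely down the bore. It touched the thread with about 5 N, its collar roughly 10 mm above the hub.
- **Screwing in:** It turned about 170° clockwise, sinking at the thread's pitch, until the collar stopped on the hub. At my readings the upward push never passed about 8 N, and twisting stayed around 0.1 N m.
- **Flush check:** Over the last 16° or so of turning, the bolt's height stayed the same. After release, the collar top measured 166.6 mm, where 167 mm is flush, and the wing top 203.0 mm, where 204 mm is flush. The camera read the same wing about 1 mm low on the stand, so both fit a flush collar.
- **Disagreement:** After release, the collar centre measured about 2 mm off the hub centre found earlier. That is within the camera calibration, and part of the collar was in shadow.
- **Other things:** The gripper was open and clear at hand-in. Both cups stood in view in the last picture; I did not look again at the stand, the pusher or the blue look-alikes.

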